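# Find the unlatched cover of a connection box and push it open

### The arm

A 6-joint arm with a two-finger parallel gripper is mounted at the origin on a cart in front of the work surface, level with it; the furniture and walls round the work are solid. World frame = base frame: x ahead of the robot, y to its left, z up, the work surface at z = 0. Lengths are in m, angles in rad, forces in N, time in s.
With the tool pointing down it reaches from about 0.325 to 0.875 m from the base axis. Payload 4.4 kg.
Tool frame: the origin (TCP) lies between the finger pads; the fingertips stand 8 mm ahead of it and the grasp point (between the pads) lies 11 mm behind it (env.nose_length is the z of the fingertips in the tool frame, in m); z points along the fingers, y is the line along which they close (so a half turn about z gives the same grasp; the last joint's range is limited). The gripper opens to 85 mm and grips with 20 to 120 N. Pads are 22 mm wide; open, the fingers measure 114 mm over their backs; the gripper's body (76 mm by 85 mm) begins 54 mm behind the grasp point. The pads swing forward as they close: fully open they stand 13 mm farther back than shut.
Start: joints at [-1.472, 0.207, 1.542, -0, 1.393, -0.15], TCP at [0.142, -0.557, 0.239] pointing down, gripper open.
Joint ranges: [-2.73, 2.73], [-0.86, 2.22], [0.23, 2.46], [-1.11, 4.25], [0.08, 2.63], [-2.82, 2.82]. Speed limits (rad/s): [2.79, 2.79, 3.14, 3.14, 3.14, 3.14].

### API

Orientations are given as a rotation vector (axis times angle).
In Python, from station import env gives the robot as it stands.
- The arm moves only by the tool jog_arm, never from a script. Its argument "commands" is a list of rows, each an object with "slide": the shift along the tool's x, y, z in units of 400 mm (1.0 is 400 mm), a list of three; "yaw": the turn about the tool's z in units of 45 degrees (1.0 is 45 degrees); "jaw": the gripper command: -1 is shut, 1 is fully open, values between are in proportion. In form: [{"slide": [x, y, z], "yaw": yaw, "jaw": jaw}, ...]. A call has 1 to 20 rows; each row shifts and turns the commanded pose from where the row before left it, along the tool's axes as they then stand; what a row does not reach is not made up. A row lasts 1/12 s, in which the tool goes at most 41.7 mm and 7.16 degrees, less where a joint would pass 70% of its speed; a pose out of reach is approached as far as the arm can. A call with a number of a shift or a turn outside -1 to 1 is refused whole. A call with a gripper value outside its range is refused whole. The fingers move at their own pace and stop on an object; the grip force is fixed at half the most. Time passes only in rows, so rows that do not move let the fingers close. It gives the time, the measured TCP pose, the force, the opening and the grip force at its end, in the units of the state.
- env.state(): the state, without advancing time (a new reading comes with each control period).
- env.read_camera(name): name is "side" or "top"; returns the picture (400x640x3 uint8, red, green, blue); there is no depth.
- env.camera_params(name): a dict with "fov_y" (degrees; the focal length in pixels is half the picture's height over the tangent of half this angle, whatever the lens; pixels are square), "cx", "cy" (the principal point, pixels), "k1" (the pictures are not rectified: a ray, as slopes to the right and down, at radius r is drawn at 1 + k1 r^2 times it, then the intrinsics apply), "pose" (4x4, takes a point from camera to world coordinates). Camera axes: x right, y up, looking along -z (the intrinsics and any distortion apply to the point x, -y, -z); pixel columns grow to the right and rows downward; lengths in m; the calibration is good to about 2 mm. A picture is of the moment at which its call begins. camera_params takes no time and is no camera call.
- env.finish_job(): hands the job in; it is judged then, once.
The state is a dict: "time": time; "joint_pos": joint angles; "qvel": joint speeds; "effort": joint torques, N m; "eef_pos": TCP position; "tool_rot": TCP orientation; "force": force on the tool from outside, world axes, zero at the start; "ft_torque": the same for the moment, N m; "finger_gap": finger opening in m; "finger_force": force on a finger pad.
Only numpy, scipy, OpenCV 4.12 (cv2) and the standard library are available. Lean on these libraries where they do the work, as an engineer would, in place of code of your own. Each camera call takes 0.05 s, during which the arm holds its last target. There are 200 camera calls.

### The job

One of the four identical covers on the connection box has been left unlatched, but it looks like the rest. Press lightly on the rear end of the covers, on the round mark, one after another until you find the one that rocks; then push that cover fully open, so that it stands up against its stop, stays there and leaves the sockets below free. Do not force the latched covers, pick nothing up, and leave the things lying about where they are.

Things in the scene. Friction and masses are not known exactly. Their poses are not given: they have to be found in the camera images.
- conn_box: Low grey metal box screwed to the worktop, 130 (x) x 296 (y) x 60 mm high, origin at the centre of its underside; x to its rear (away from the round sockets in its front), y to its left along the row of covers, z up. Top: a frame flush with four identical bare-metal covers, 68 mm apart, gaps 1.5 mm, hollow below. Three are latched from below (which cannot be seen, differs each time).
- cover_1 (a joint): Tilt (rad) of the leftmost cover: 0 flush, 1.4 stood up at its stop. Plate 95 (box x) x 60 x 4 mm on pins along y, 8 mm behind the box's middle, 58 mm up: 55 mm before the pins, 40 mm behind. Only its rear end can go down, the front rising. Latched: gives only about 1 mm at 25 N. Free: turns with friction 0.05 N m (2 to 5 N on the mark) and stays where it is left.
- cover_1_press (a point): Centre of the round grey mark (21 mm across) on top of the rear end of cover_1, 28 mm behind its pins; moves with the cover. 60 mm above the worktop while closed.
- cover_1_front (a point): Middle of the front edge of cover_1, 55 mm in front of its pins, at half the plate's thickness; moves with the cover.
- cover_2 (a joint): Tilt (rad) of the second from the left cover: 0 flush, 1.4 stood up at its stop. Plate 95 (box x) x 60 x 4 mm on pins along y, 8 mm behind the box's middle, 58 mm up: 55 mm before the pins, 40 mm behind. Only its rear end can go down, the front rising. Latched: gives only about 1 mm at 25 N. Free: turns with friction 0.05 N m (2 to 5 N on the mark) and stays where it is left.
- cover_2_press (a point): Centre of the round grey mark (21 mm across) on top of the rear end of cover_2, 28 mm behind its pins; moves with the cover. 60 mm above the worktop while closed.
- cover_2_front (a point): Middle of the front edge of cover_2, 55 mm in front of its pins, at half the plate's thickness; moves with the cover.
- cover_3 (a joint): Tilt (rad) of the third from the left cover: 0 flush, 1.4 stood up at its stop. Plate 95 (box x) x 60 x 4 mm on pins along y, 8 mm behind the box's middle, 58 mm up: 55 mm before the pins, 40 mm behind. Only its rear end can go down, the front rising. Latched: gives only about 1 mm at 25 N. Free: turns with friction 0.05 N m (2 to 5 N on the mark) and stays where it is left.
- cover_3_press (a point): Centre of the round grey mark (21 mm across) on top of the rear end of cover_3, 28 mm behind its pins; moves with the cover. 60 mm above the worktop while closed.
- cover_3_front (a point): Middle of the front edge of cover_3, 55 mm in front of its pins, at half the plate's thickness; moves with the cover.
- cover_4 (a joint): Tilt (rad) of the rightmost cover: 0 flush, 1.4 stood up at its stop. Plate 95 (box x) x 60 x 4 mm on pins along y, 8 mm behind the box's middle, 58 mm up: 55 mm before the pins, 40 mm behind. Only its rear end can go down, the front rising. Latched: gives only about 1 mm at 25 N. Free: turns with friction 0.05 N m (2 to 5 N on the mark) and stays where it is left.
- cover_4_press (a point): Centre of the round grey mark (21 mm across) on top of the rear end of cover_4, 28 mm behind its pins; moves with the cover. 60 mm above the worktop while closed.
- cover_4_front (a point): Middle of the front edge of cover_4, 55 mm in front of its pins, at half the plate's thickness; moves with the cover.
- screwdriver: Screwdriver with a green handle, 171x24x25 mm, lying in front of the box. Bystander. Origin under its middle.
- cassette: Dark audio cassette, 64x100x12 mm, lying behind the box. Bystander. Origin under its middle.
- pencil: Green pencil, 7x123x7 mm, lying behind the box. Bystander. Origin under its middle.
- usb_stick: Blue memory stick on a key ring, 95x27x14 mm, lying behind the box. Bystander. Origin under its middle.

How it is judged:
By the outcome, as a careful person would: the job done as asked, in the order asked, and still so for the second after the job is handed in, with the robot touching nothing.
It also fails if it takes over 51 s, if anything falls off the work surface, if the arm or the gripper's body presses on something with over 40 N, if the wrist force passes 120 N, or if a joint passes its speed limit or range.

## Working session

There is one attempt and no reset: what is moved stays moved. The work goes in short steps, Python scripts to look and compute and a tool call to move; the robot and the scene stay as the last step left them, time stands still between calls to the robot, and variables do not carry over. Pictures are saved under pics/ and viewed, at most 10 in all, crops included, and the job is handed in when it is done.

Besides the shell and the picture viewer there is one more tool, called after "Request:" as a command line: name --argument value ..., lists and objects as JSON in quotes. jog_arm: Moves the arm, as the interface text tells. Its arguments: {"type":"object","properties":{"commands":{"type":"array","items":{"type":"object","properties":{"slide":{"type":"array","items":{"type":"number"}},"yaw":{"type":"number"},"jaw":{"type":"number"}}}}},"required":["commands"]}

```bash
mkdir -p pics; ls; python3 - <<'E'
from station import env
import cv2, numpy as np
print(env.state())
for n in("side","top"):
    cv2.imwrite(f"pics/{n}0.png",env.read_camera(n)[:,:,::-1]); print(n,env.camera_params(n))
E
```

```text
pics
{'time': 0.0, 'joint_pos': array([-1.47250370e+00,  2.07456263e-01,  1.54294322e+00,  4.14211547e-05,
        1.39349875e+00, -1.50514478e-01]), 'qvel': array([-1.74200677e-03, -5.36674220e-04, -9.31957870e-04,  6.51730935e-05,
        1.18783469e-03,  1.01980499e-03]), 'effort': array([ 4.86366855e-05, -3.83033645e+01, -2.91596657e+01, -2.60571132e-04,
        1.05276878e-02, -1.74835932e-06]), 'eef_pos': array([ 0.14151329, -0.55655977,  0.23811024]), 'tool_rot': array([-3.11502946e+00, -3.89520670e-01, -1.58445531e-04]), 'force': array([ 0.04969047,  0.02563088, -0.50692757]), 'ft_torque': array([-0.00551349, -0.04464867, -0.00396932]), 'finger_force': 0.0, 'finger_gap': 0.08549024350034884}
side {'fov_y': 51.71942293318236, 'cx': 312.4071748467241, 'cy': 195.12571082657698, 'k1': -0.08038051235960447, 'pose': array([[ 0.98505835,  0.1321678 , -0.11041613,  0.4721432 ],
       [-0.17115057,  0.67989773, -0.71305439, -0.9581417 ],
       [-0.01917115,  0.72129796,  0.69235953,  0.64934342],
       [ 0.        ,  0.        ,  0.        ,  1.        ]])}
top {'fov_y': 52.783624926117184, 'cx': 321.65208656647053, 'cy': 195.95039742384662, 'k1': -0.015606893962347695, 'pose': array([[-0.01934523,  0.99864106, -0.04839219,  0.50905504],
       [-0.99973886, -0.01991   , -0.0112161 , -0.37003825],
       [-0.01216435,  0.04816258,  0.99876544,  0.9241972 ],
       [ 0.        ,  0.        ,  0.        ,  1.        ]])}
```

View pics/top0.png

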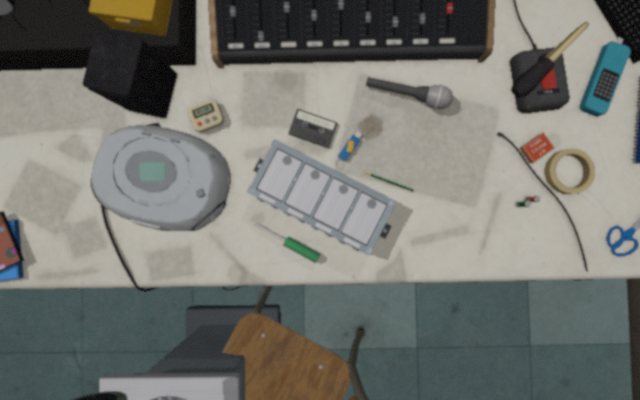

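View pics/side0.png

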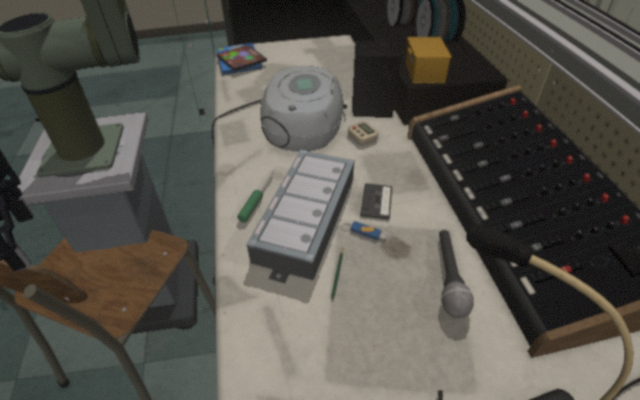

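The top view shows the box at about (322,195), with its rear facing up and to the right. The marks are near (286,155), (314,171), (343,188) and (373,205). In the side view the box is at about (303,212). I'll enlarge both.

```bash
python3 - <<'E'
import cv2, numpy as np
a=cv2.imread("pics/top0.png")[130:260,240:410]; b=cv2.imread("pics/side0.png")[140:290,240:365]
A=cv2.resize(a,None,fx=3.4,fy=3.4,interpolation=2)[:, :]; B=cv2.resize(b,None,fx=3.4,fy=3.4,interpolation=2)
H=max(A.shape[0],B.shape[0]); P=lambda i:cv2.copyMakeBorder(i,0,H-i.shape[0],0,0,0)
o=np.hstack([P(A),P(B)]); o=cv2.resize(o,(790,int(o.shape[0]*790/o.shape[1]))); print(o.shape,A.shape,B.shape)
cv2.imwrite("pics/z.png",cv2.convertScaleAbs(o,alpha=1.2))
E
```

```text
(401, 790, 3) (442, 578, 3) (510, 425, 3)
```

View pics/z.png

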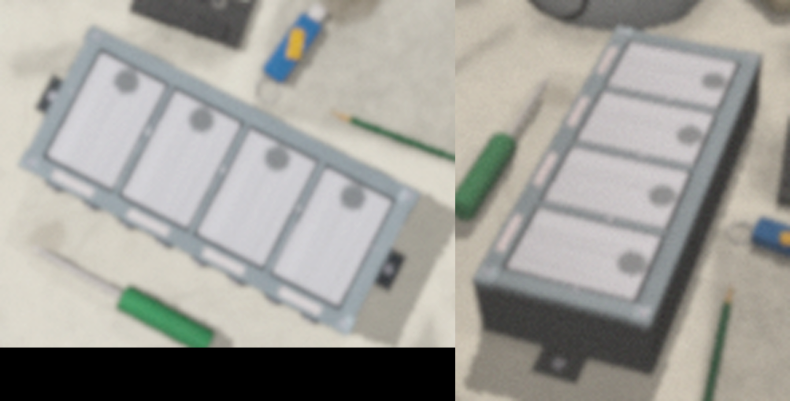

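The crops show all four marks. In the top view they are at about (287,160), (315,175), (343,189) and (371,204). In the side view they are at (336,170), (328,190), (317,213) and (306,238). Next I'll refine and triangulate these.

```bash
cat > h.py <<'E'
from station import env
import cv2, numpy as np
def ray(n,uv):
    c=env.camera_params(n); f=200/np.tan(np.radians(c["fov_y"]/2))
    K=np.array([[f,0,c["cx"]],[0,f,c["cy"]],[0,0,1]])
    p=cv2.undistortPoints(np.array([[uv]],float),K,np.array([c["k1"],0,0,0.]))[0,0]
    d=c["pose"][:3,:3]@[p[0],-p[1],-1]; return c["pose"][:3,3],d/np.linalg.norm(d)
def plane(n,uv,z):
    o,d=ray(n,uv); return o+d*(z-o[2])/d[2]
def tri(u,v):
    o,d=ray("top",u); p,e=ray("side",v)
    s,t=np.linalg.lstsq(np.c_[d,-e],p-o,rcond=None)[0]; a,b=o+s*d,p+t*e; return (a+b)/2,np.linalg.norm(a-b)
def blob(img,uv,r=6):
    g=cv2.cvtColor(img,cv2.COLOR_BGR2GRAY).astype(float); u,v=uv
    for _ in range(4):
        Y,X=np.mgrid[int(round(v))-r:int(round(v))+r+1,int(round(u))-r:int(round(u))+r+1]
        w=g[Y,X]; k=np.hypot(X-u,Y-v)<=r-.5
        w=np.clip(np.percentile(w[k],75)-w-6,0,25)*k; u,v=(w*X).sum()/w.sum(),(w*Y).sum()/w.sum()
    return u,v
E
python3 - <<'E'
from h import *
T=[(287,160.2),(315.1,174.8),(343.4,189),(371.4,203.6)];S=[(336.3,169.9),(327.8,190.4),(316.9,212.8),(305.7,238.2)]
a=cv2.imread("pics/top0.png");b=cv2.imread("pics/side0.png")
for t,s in zip(T,S):
    t2,s2=blob(a,t,5),blob(b,s,5)
    print(np.round(t2,1),np.round(s2,1),*[np.round(x,4) for x in tri(t2,s2)],plane("top",t2,.06).round(4),plane("side",s2,.06).round(4),"manual",plane("top",t,.06).round(4))
E
```

```text
[286.9 159.8] [336.3 170. ] [ 0.6301 -0.2873  0.0642] 0.0005 [ 0.6305 -0.2869  0.06  ] [ 0.6315 -0.2825  0.06  ] manual [ 0.6297 -0.287   0.06  ]
[314.9 174.3] [327.2 190.1] [ 0.5978 -0.3468  0.0645] 0.0006 [ 0.5979 -0.3467  0.06  ] [ 0.599  -0.3422  0.06  ] manual [ 0.5968 -0.3471  0.06  ]
[343.1 188.8] [316.6 212.8] [ 0.5651 -0.4064  0.0643] 0.0002 [ 0.5654 -0.4066  0.06  ] [ 0.5657 -0.4024  0.06  ] manual [ 0.5649 -0.4073  0.06  ]
[371.5 203.2] [305.4 238. ] [ 0.5331 -0.4662  0.0646] 0.0001 [ 0.5333 -0.4668  0.06  ] [ 0.5335 -0.4624  0.06  ] manual [ 0.5324 -0.4666  0.06  ]
```

Checks on the measurements: mark spacing is 68.2 mm and height is about 60–64 mm. The box's rear axis is (0.879, -0.476). I'll move above mark 4 with the gripper shut and turned to the box axes.

Request:
jog_arm --commands '[{"slide": [0.084, 0.0015, 0], "yaw": 0, "jaw": -1}, {"slide": [0.084, 0.0015, 0], "yaw": 0, "jaw": -1}, {"slide": [0.084, 0.0015, 0], "yaw": 0, "jaw": -1}, {"slide": [0.084, 0.0015, 0], "yaw": 0, "jaw": -1}, {"slide": [0.084, 0.0015, 0], "yaw": 0, "jaw": -1}, {"slide": [0.084, 0.0015, 0], "yaw": 0, "jaw": -1}, {"slide": [0.084, 0.0015, 0], "yaw": 0, "jaw": -1}, {"slide": [0.084, 0.0015, 0], "yaw": 0, "jaw": -1}, {"slide": [0.084, 0.0015, 0], "yaw": 0, "jaw": -1}, {"slide": [0.084, 0.0015, 0], "yaw": 0, "jaw": -1}, {"slide": [0.084, 0.0015, 0], "yaw": 0, "jaw": -1}, {"slide": [0.084, 0.0015, 0], "yaw": 0, "jaw": -1}, {"slide": [0, 0, 0], "yaw": 0.135, "jaw": -1}, {"slide": [0, 0, 0], "yaw": 0.135, "jaw": -1}, {"slide": [0, 0, 0], "yaw": 0.135, "jaw": -1}, {"slide": [0, 0, 0], "yaw": 0.135, "jaw": -1}, {"slide": [0, 0, 0], "yaw": 0.135, "jaw": -1}, {"slide": [0, 0, 0], "yaw": 0.135, "jaw": -1}, {"slide": [0, 0, 0], "yaw": 0.135, "jaw": -1}, {"slide": [0, 0, 0], "yaw": 0, "jaw": -1}]'

```text
time: 1.77
eef_pos: [0.5339, -0.4646, 0.2383]
tool_rot: [-3.045, 0.769, 0.002]
force: [-0.7, 0.4, 0.0]
finger_gap: -0.0001
finger_force: 0.0
```

```bash
cat > g.py <<'E'
from h import *
from scipy.spatial.transform import Rotation as Ro
M=np.array([[.631,-.285],[.5985,-.3448],[.566,-.4047],[.5334,-.4645]])
def rep():
    s=env.state(); R=Ro.from_rotvec(s["tool_rot"]).as_matrix()
    print(s["time"],"pos",s["eef_pos"].round(4),"F",s["force"].round(1),"gap",round(s["finger_gap"],4),"tip z",round(s["eef_pos"][2]+env.nose_length*R[2,2],4)*1,env.nose_length)
    print("R",R.round(3).tolist())
    for m in M: print("to mark, tool units*400mm -> mm",(R.T@(np.r_[m,.06]-s["eef_pos"])*1000).round(1))
E
python3 -c "from g import *;rep()"
```

```text
1.7667 pos [ 0.5339 -0.4646  0.2383] F [-0.7  0.4  0. ] gap -0.0001 tip z 0.2303 0.008
R [[0.88, -0.475, -0.001], [-0.475, -0.88, 0.001], [-0.002, -0.001, -1.0]]
to mark, tool units*400mm -> mm [   0.4 -204.1  178.4]
to mark, tool units*400mm -> mm [   0.2 -136.1  178.4]
to mark, tool units*400mm -> mm [ 1.000e-01 -6.790e+01  1.784e+02]
to mark, tool units*400mm -> mm [ -0.2   0.2 178.3]
```

Alignment is good. I'll descend to about 9 mm above the cover and look.

Request:
jog_arm --commands '[{"slide": [-0.003, 0, 0.066], "jaw": -1}, {"slide": [0, 0, 0.066], "jaw": -1}, {"slide": [0, 0, 0.066], "jaw": -1}, {"slide": [0, 0, 0.066], "jaw": -1}, {"slide": [0, 0, 0.066], "jaw": -1}, {"slide": [0, 0, 0.066], "jaw": -1}, {"slide": [0, 0, 0], "jaw": -1}, {"slide": [0, 0, 0], "jaw": -1}]'

```text
$.commands[0]: bad value
```

```bash
python3 - <<'E'
from g import *;rep()
a=env.read_camera("top")[130:260,240:410,::-1];b=env.read_camera("side")[140:290,240:365,::-1]
f=lambda i:cv2.resize(i,(int(i.shape[1]*400/i.shape[0]),400),interpolation=2)
o=np.hstack([f(a),f(b)]);o=cv2.resize(o,None,fx=.92,fy=.92);print(o.shape);cv2.imwrite("pics/p4.png",o)
E
```

```text
1.7667 pos [ 0.5339 -0.4646  0.2383] F [-0.7  0.4  0. ] gap -0.0001 tip z 0.2303 0.008
R [[0.88, -0.475, -0.001], [-0.475, -0.88, 0.001], [-0.002, -0.001, -1.0]]
to mark, tool units*400mm -> mm [   0.4 -204.1  178.4]
to mark, tool units*400mm -> mm [   0.2 -136.1  178.4]
to mark, tool units*400mm -> mm [ 1.000e-01 -6.790e+01  1.784e+02]
to mark, tool units*400mm -> mm [ -0.2   0.2 178.3]
(368, 788, 3)
```

View pics/p4.png

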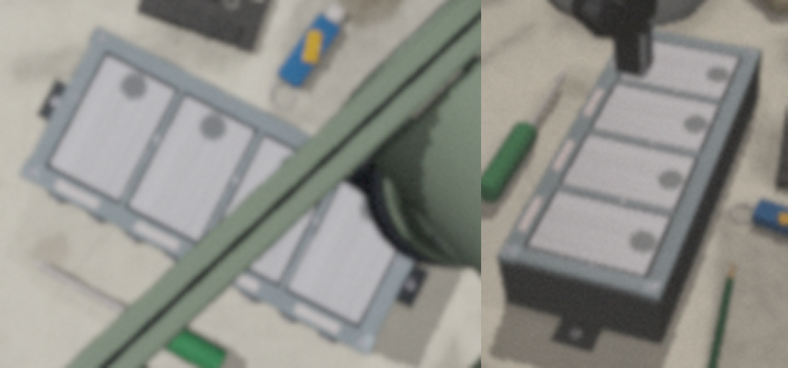

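The move was refused because the yaw field was missing. The picture shows the arm still high over cover 4, with the fingers at the top of the side crop and nothing disturbed. I'll repeat the move with yaw included.

Request:
jog_arm --commands '[{"slide": [-0.003, 0, 0.066], "yaw": 0, "jaw": -1}, {"slide": [0, 0, 0.066], "yaw": 0, "jaw": -1}, {"slide": [0, 0, 0.066], "yaw": 0, "jaw": -1}, {"slide": [0, 0, 0.066], "yaw": 0, "jaw": -1}, {"slide": [0, 0, 0.066], "yaw": 0, "jaw": -1}, {"slide": [0, 0, 0.066], "yaw": 0, "jaw": -1}, {"slide": [0, 0, 0], "yaw": 0, "jaw": -1}, {"slide": [0, 0, 0], "yaw": 0, "jaw": -1}]'

```text
time: 2.53
eef_pos: [0.5317, -0.463, 0.0784]
tool_rot: [-3.044, 0.764, 0.007]
force: [-0.1, -0.2, 0.3]
finger_gap: -0.0003
finger_force: 0.0
```

```bash
python3 - <<'E'
from g import *;rep()
b=env.read_camera("side")[140:290,240:365,::-1]
cv2.imwrite("pics/p4b.png",cv2.resize(b,None,fx=4,fy=4,interpolation=2))
E
```

```text
2.5333 pos [ 0.5317 -0.463   0.0784] F [-0.1 -0.2  0.3] gap -0.0003 tip z 0.0704 0.008
R [[0.881, -0.472, -0.004], [-0.472, -0.881, 0.004], [-0.005, -0.002, -1.0]]
to mark, tool units*400mm -> mm [   3.5 -203.7   18.8]
to mark, tool units*400mm -> mm [   3.1 -135.7   18.6]
to mark, tool units*400mm -> mm [  2.8 -67.5  18.5]
to mark, tool units*400mm -> mm [ 2.3  0.6 18.4]
```

View pics/p4b.png

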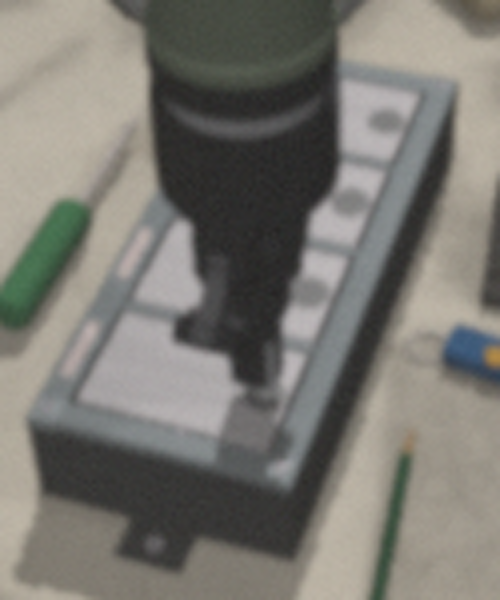

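```bash
python3 - <<'E'
from g import *
c=env.camera_params("side");f=200/np.tan(np.radians(c["fov_y"]/2));P=np.linalg.inv(c["pose"])
def pr(p):
    q=P@np.r_[p,1];x,y=q[0]/-q[2],-q[1]/-q[2];k=1+c["k1"]*(x*x+y*y);return (np.array([f*x*k+c["cx"]-240,f*y*k+c["cy"]-140])*4).round()
s=env.state();R=Ro.from_rotvec(s["tool_rot"]).as_matrix()
for o in [(0,0,.008),(.011,0,.008),(-.011,0,.008),(.011,.014,.008),(-.011,.014,.008),(0,.014,-.03),(0,0,.018)]: print(o,pr(s["eef_pos"]+R@o))
E
```

```text
(0, 0, 0.008) [261. 377.]
(0.011, 0, 0.008) [283. 383.]
(-0.011, 0, 0.008) [238. 372.]
(0.011, 0.014, 0.008) [273. 405.]
(-0.011, 0.014, 0.008) [228. 394.]
(0, 0.014, -0.03) [247. 344.]
(0, 0, 0.018) [261. 391.]
```

The projected finger edge matches the picture, so the grey patch below it is its shadow and the tip is over mark 4. Now I'll press gently.

Request:
jog_arm --commands '[{"slide": [0, -0.0005, 0.01], "yaw": 0, "jaw": -1}, {"slide": [0, 0, 0.01], "yaw": 0, "jaw": -1}, {"slide": [0, 0, 0.0025], "yaw": 0, "jaw": -1}, {"slide": [0, 0, 0], "yaw": 0, "jaw": -1}, {"slide": [0, 0, 0], "yaw": 0, "jaw": -1}]'

```text
time: 3.0
eef_pos: [0.5334, -0.4645, 0.0726]
tool_rot: [3.046, -0.767, 0.001]
force: [-0.0, 0.2, -0.2]
finger_gap: -0.0002
finger_force: 0.0
```

Request:
jog_arm --commands '[{"slide": [0, 0, 0.0025], "yaw": 0, "jaw": -1}, {"slide": [0, 0, 0], "yaw": 0, "jaw": -1}, {"slide": [0, 0, 0], "yaw": 0, "jaw": -1}]'

```text
time: 3.25
eef_pos: [0.5332, -0.4642, 0.0709]
tool_rot: [-3.046, 0.767, 0.0]
force: [-0.3, 0.4, 0.0]
finger_gap: -0.0002
finger_force: 0.0
```

Request:
jog_arm --commands '[{"slide": [0, 0, 0.0025], "yaw": 0, "jaw": -1}, {"slide": [0, 0, 0], "yaw": 0, "jaw": -1}, {"slide": [0, 0, 0.0025], "yaw": 0, "jaw": -1}, {"slide": [0, 0, 0], "yaw": 0, "jaw": -1}, {"slide": [0, 0, 0], "yaw": 0, "jaw": -1}]'

```text
time: 3.67
eef_pos: [0.5331, -0.4642, 0.0687]
tool_rot: [-3.046, 0.767, 0.0]
force: [-0.7, 0.5, -0.5]
finger_gap: -0.0002
finger_force: 0.0
```

Request:
jog_arm --commands '[{"slide": [0, 0, 0.0025], "yaw": 0, "jaw": -1}, {"slide": [0, 0, 0], "yaw": 0, "jaw": -1}, {"slide": [0, 0, 0], "yaw": 0, "jaw": -1}]'

```text
time: 3.92
eef_pos: [0.5333, -0.4644, 0.0681]
tool_rot: [3.046, -0.767, 0.001]
force: [0.4, 0.2, 0.4]
finger_gap: -0.0001
finger_force: 0.4
```

Request:
jog_arm --commands '[{"slide": [0, 0, 0.0025], "yaw": 0, "jaw": -1}, {"slide": [0, 0, 0], "yaw": 0, "jaw": -1}, {"slide": [0, 0, 0], "yaw": 0, "jaw": -1}]'

```text
time: 4.17
eef_pos: [0.5334, -0.4644, 0.068]
tool_rot: [3.046, -0.767, 0.001]
force: [-1.6, 1.0, 6.3]
finger_gap: -0.0005
finger_force: 2.7
```

Request:
jog_arm --commands '[{"slide": [0, 0, 0.0025], "yaw": 0, "jaw": -1}, {"slide": [0, 0, 0], "yaw": 0, "jaw": -1}, {"slide": [0, 0, 0], "yaw": 0, "jaw": -1}]'

```text
time: 4.42
eef_pos: [0.5334, -0.4644, 0.0678]
tool_rot: [3.046, -0.767, 0.001]
force: [-2.8, 2.8, 8.8]
finger_gap: -0.0
finger_force: 4.2
```

Cover 4 is latched: it gave 0.3 mm at 9 N. Next is cover 3.

Request:
jog_arm --commands '[{"slide": [0, 0, -0.02], "yaw": 0, "jaw": -1}, {"slide": [0, -0.0425, 0], "yaw": 0, "jaw": -1}, {"slide": [0, -0.0425, 0], "yaw": 0, "jaw": -1}, {"slide": [0, -0.0425, 0], "yaw": 0, "jaw": -1}, {"slide": [0, -0.0425, 0], "yaw": 0, "jaw": -1}, {"slide": [0, 0, 0], "yaw": 0, "jaw": -1}, {"slide": [0, 0, 0.01], "yaw": 0, "jaw": -1}, {"slide": [0, 0, 0.005], "yaw": 0, "jaw": -1}, {"slide": [0, 0, 0], "yaw": 0, "jaw": -1}, {"slide": [0, 0, 0], "yaw": 0, "jaw": -1}]'

```text
time: 5.25
eef_pos: [0.5655, -0.4046, 0.068]
tool_rot: [-3.046, 0.768, -0.001]
force: [0.7, 1.5, 2.3]
finger_gap: 0.0001
finger_force: 1.2
```

Request:
jog_arm --commands '[{"slide": [0, 0, 0.0025], "yaw": 0, "jaw": -1}, {"slide": [0, 0, 0], "yaw": 0, "jaw": -1}, {"slide": [0, 0, 0], "yaw": 0, "jaw": -1}, {"slide": [0, 0, 0], "yaw": 0, "jaw": -1}]'

```text
time: 5.58
eef_pos: [0.5655, -0.4047, 0.0679]
tool_rot: [-3.046, 0.768, -0.001]
force: [-0.5, 2.9, 4.8]
finger_gap: 0.0003
finger_force: 2.9
```

Request:
jog_arm --commands '[{"slide": [0, 0, 0.0025], "yaw": 0, "jaw": -1}, {"slide": [0, 0, 0], "yaw": 0, "jaw": -1}, {"slide": [0, 0, 0], "yaw": 0, "jaw": -1}, {"slide": [0, 0, 0], "yaw": 0, "jaw": -1}]'

```text
time: 5.92
eef_pos: [0.5656, -0.4047, 0.0677]
tool_rot: [-3.046, 0.768, -0.001]
force: [-2.0, 3.8, 8.6]
finger_gap: 0.0001
finger_force: 4.5
```

Cover 3 is latched too, with the same stiffness. Next is cover 2.

Request:
jog_arm --commands '[{"slide": [0, 0, -0.02], "yaw": 0, "jaw": -1}, {"slide": [0, -0.0425, 0], "yaw": 0, "jaw": -1}, {"slide": [0, -0.0425, 0], "yaw": 0, "jaw": -1}, {"slide": [0, -0.0425, 0], "yaw": 0, "jaw": -1}, {"slide": [0, -0.0425, 0], "yaw": 0, "jaw": -1}, {"slide": [0, 0, 0], "yaw": 0, "jaw": -1}, {"slide": [0, 0, 0.01], "yaw": 0, "jaw": -1}, {"slide": [0, 0, 0.005], "yaw": 0, "jaw": -1}, {"slide": [0, 0, 0], "yaw": 0, "jaw": -1}, {"slide": [0, 0, 0], "yaw": 0, "jaw": -1}]'

```text
time: 6.75
eef_pos: [0.5977, -0.3447, 0.0681]
tool_rot: [-3.046, 0.768, -0.001]
force: [0.9, 1.8, 2.4]
finger_gap: 0.0001
finger_force: 1.2
```

Request:
jog_arm --commands '[{"slide": [0, 0, 0.0025], "yaw": 0, "jaw": -1}, {"slide": [0, 0, 0], "yaw": 0, "jaw": -1}, {"slide": [0, 0, 0], "yaw": 0, "jaw": -1}, {"slide": [0, 0, 0], "yaw": 0, "jaw": -1}]'

```text
time: 7.08
eef_pos: [0.5978, -0.3447, 0.0679]
tool_rot: [-3.046, 0.768, -0.001]
force: [-0.0, 2.8, 6.9]
finger_gap: -0.0002
finger_force: 2.9
```

Request:
jog_arm --commands '[{"slide": [0, 0, 0.0025], "yaw": 0, "jaw": -1}, {"slide": [0, 0, 0], "yaw": 0, "jaw": -1}, {"slide": [0, 0, 0], "yaw": 0, "jaw": -1}, {"slide": [0, 0, 0], "yaw": 0, "jaw": -1}]'

```text
time: 7.42
eef_pos: [0.5978, -0.3448, 0.0677]
tool_rot: [-3.046, 0.768, -0.001]
force: [-2.0, 3.0, 8.4]
finger_gap: -0.0005
finger_force: 4.6
```

Cover 2 is latched, so I'll confirm that cover 1 rocks.

Request:
jog_arm --commands '[{"slide": [0, 0, -0.02], "yaw": 0, "jaw": -1}, {"slide": [0, -0.0425, 0], "yaw": 0, "jaw": -1}, {"slide": [0, -0.0425, 0], "yaw": 0, "jaw": -1}, {"slide": [0, -0.0425, 0], "yaw": 0, "jaw": -1}, {"slide": [0, -0.0425, 0], "yaw": 0, "jaw": -1}, {"slide": [0, 0, 0], "yaw": 0, "jaw": -1}, {"slide": [0, 0, 0.01], "yaw": 0, "jaw": -1}, {"slide": [0, 0, 0.005], "yaw": 0, "jaw": -1}, {"slide": [0, 0, 0], "yaw": 0, "jaw": -1}, {"slide": [0, 0, 0], "yaw": 0, "jaw": -1}]'

```text
time: 8.25
eef_pos: [0.6293, -0.2851, 0.0674]
tool_rot: [3.046, -0.768, -0.001]
force: [-0.2, 0.0, -0.3]
finger_gap: -0.0001
finger_force: 0.0
```

Request:
jog_arm --commands '[{"slide": [0, 0, 0.0025], "yaw": 0, "jaw": -1}, {"slide": [0, 0, 0.0025], "yaw": 0, "jaw": -1}, {"slide": [0, 0, 0], "yaw": 0, "jaw": -1}, {"slide": [0, 0, 0], "yaw": 0, "jaw": -1}, {"slide": [0, 0, 0], "yaw": 0, "jaw": -1}]'

```text
time: 8.67
eef_pos: [0.6295, -0.2852, 0.0661]
tool_rot: [3.046, -0.767, -0.0]
force: [-3.0, -0.8, 2.7]
finger_gap: -0.0002
finger_force: 1.3
```

Cover 1 rocks: it sank 2 mm at 2.7 N. I'll push its rear end down into the box, easing forward.

Request:
jog_arm --commands '[{"slide": [-0.0025, 0, 0.006], "yaw": 0, "jaw": -1}, {"slide": [-0.0025, 0, 0.006], "yaw": 0, "jaw": -1}, {"slide": [-0.0025, 0, 0.006], "yaw": 0, "jaw": -1}, {"slide": [-0.0025, 0, 0.006], "yaw": 0, "jaw": -1}, {"slide": [0, 0, 0.006], "yaw": 0, "jaw": -1}, {"slide": [0, 0, 0], "yaw": 0, "jaw": -1}, {"slide": [0, 0, 0], "yaw": 0, "jaw": -1}]'

```text
time: 9.25
eef_pos: [0.6261, -0.2826, 0.0533]
tool_rot: [-3.046, 0.767, 0.001]
force: [1.1, -2.8, 1.5]
finger_gap: 0.0001
finger_force: 1.4
```

Request:
jog_arm --commands '[{"slide": [-0.0025, 0, 0], "yaw": 0, "jaw": -1}, {"slide": [-0.0025, 0, 0], "yaw": 0, "jaw": -1}, {"slide": [-0.0025, 0, 0], "yaw": 0, "jaw": -1}, {"slide": [-0.0025, 0, 0], "yaw": 0, "jaw": -1}, {"slide": [0, 0, 0], "yaw": 0, "jaw": -1}, {"slide": [0, 0, 0], "yaw": 0, "jaw": -1}]'

```text
time: 9.75
eef_pos: [0.6244, -0.2809, 0.0542]
tool_rot: [3.046, -0.767, 0.006]
force: [4.8, -3.5, 0.3]
finger_gap: -0.0002
finger_force: 2.4
```

```bash
python3 - <<'E'
from g import *;rep()
b=env.read_camera("side")[100:250,260:385,::-1]
cv2.imwrite("pics/p1.png",cv2.resize(b,None,fx=4,fy=4,interpolation=2))
E
```

```text
9.75 pos [ 0.6244 -0.2809  0.0542] F [ 4.8 -3.5  0.3] gap -0.0002 tip z 0.0462 0.008
R [[0.881, -0.474, 0.004], [-0.474, -0.881, -0.001], [0.004, -0.001, -1.0]]
to mark, tool units*400mm -> mm [ 7.8  0.5 -5.8]
to mark, tool units*400mm -> mm [ 7.5 68.5 -5.9]
to mark, tool units*400mm -> mm [  7.2 136.7  -5.9]
to mark, tool units*400mm -> mm [  6.8 204.8  -6. ]
```

View pics/p1.png

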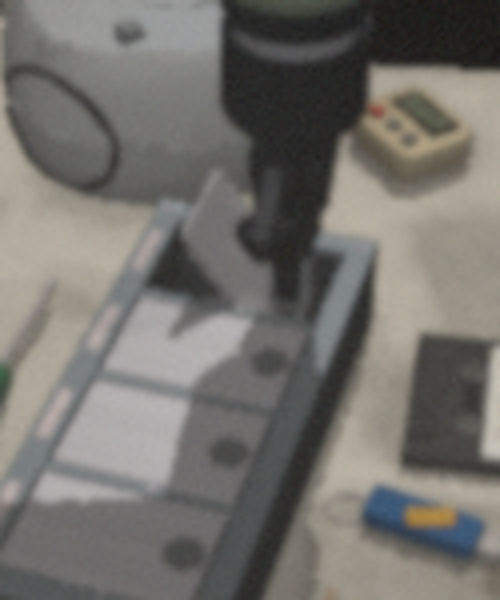

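The cover stands at roughly 1.1 rad, with its front edge at about (215,180) in the crop. I'll withdraw upward, go round to its front side, and swing it to the stop from there.

Request:
jog_arm --commands '[{"slide": [0.008, 0, -0.005], "yaw": 0, "jaw": -1}, {"slide": [0, 0, -0.05], "yaw": 0, "jaw": -1}, {"slide": [0, 0, -0.06], "yaw": 0, "jaw": -1}, {"slide": [0, 0, -0.06], "yaw": 0, "jaw": -1}, {"slide": [0, 0, -0.06], "yaw": 0, "jaw": -1}, {"slide": [0, 0, 0], "yaw": 0, "jaw": -1}, {"slide": [-0.06, 0, 0], "yaw": 0, "jaw": -1}, {"slide": [-0.06, 0, 0], "yaw": 0, "jaw": -1}, {"slide": [-0.065, 0, 0], "yaw": 0, "jaw": -1}, {"slide": [0, 0, 0], "yaw": 0, "jaw": -1}, {"slide": [0, 0, 0], "yaw": 0, "jaw": -1}]'

```text
time: 10.72
eef_pos: [0.558, -0.2449, 0.1458]
tool_rot: [-3.044, 0.766, 0.008]
force: [0.3, -0.2, 0.1]
finger_gap: -0.0001
finger_force: 0.0
```

```bash
python3 - <<'E'
from g import *;rep()
b=env.read_camera("side")[100:250,260:385,::-1]
cv2.imwrite("pics/p2.png",cv2.resize(b,None,fx=4,fy=4,interpolation=2))
E
```

```text
10.7167 pos [ 0.558  -0.2449  0.1458] F [ 0.3 -0.2  0.1] gap -0.0001 tip z 0.1378 0.008
R [[0.881, -0.473, -0.005], [-0.473, -0.881, 0.004], [-0.006, -0.001, -1.0]]
to mark, tool units*400mm -> mm [83.8  0.8 85.3]
to mark, tool units*400mm -> mm [83.4 68.9 85.2]
to mark, tool units*400mm -> mm [ 83.1 137.1  85.1]
to mark, tool units*400mm -> mm [ 82.7 205.2  85.1]
```

View pics/p2.png

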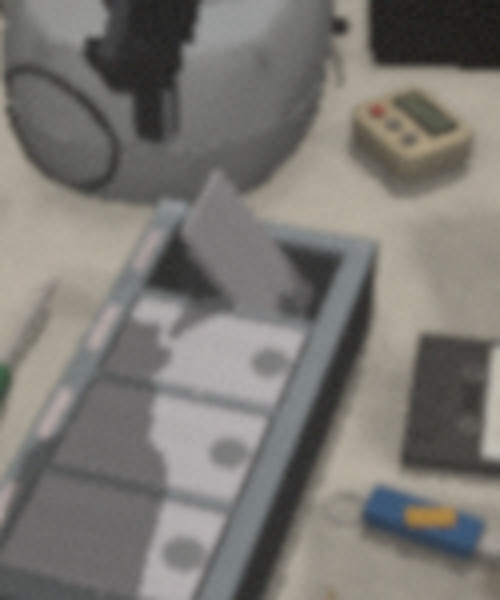

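The cover stays at its partial opening, and the fingers are now clear in front of it. I'll lower them and push it rearward.

Request:
jog_arm --commands '[{"slide": [0, 0, 0.045], "yaw": 0, "jaw": -1}, {"slide": [0, 0, 0.045], "yaw": 0, "jaw": -1}, {"slide": [0, 0, 0.04], "yaw": 0, "jaw": -1}, {"slide": [0, 0, 0], "yaw": 0, "jaw": -1}, {"slide": [0.02, 0, 0], "yaw": 0, "jaw": -1}, {"slide": [0.02, 0, 0], "yaw": 0, "jaw": -1}, {"slide": [0.015, 0, 0], "yaw": 0, "jaw": -1}, {"slide": [0.01, 0, 0], "yaw": 0, "jaw": -1}, {"slide": [0.01, 0, 0], "yaw": 0, "jaw": -1}, {"slide": [0.005, 0, 0], "yaw": 0, "jaw": -1}, {"slide": [0, 0, 0], "yaw": 0, "jaw": -1}, {"slide": [0, 0, 0], "yaw": 0, "jaw": -1}]'

```text
time: 11.77
eef_pos: [0.5873, -0.2618, 0.0967]
tool_rot: [-3.046, 0.767, 0.007]
force: [-7.1, 2.4, 6.7]
finger_gap: -0.0001
finger_force: 4.1
```

Request:
jog_arm --commands '[{"slide": [0.005, 0, 0], "yaw": 0, "jaw": -1}, {"slide": [0.0025, 0, 0], "yaw": 0, "jaw": -1}, {"slide": [0, 0, 0], "yaw": 0, "jaw": -1}, {"slide": [0, 0, 0], "yaw": 0, "jaw": -1}]'

```text
time: 12.1
eef_pos: [0.5874, -0.2618, 0.0967]
tool_rot: [-3.044, 0.766, 0.017]
force: [-15.0, 7.2, 13.1]
finger_gap: -0.0001
finger_force: 8.0
```

```bash
python3 -c "from g import *;rep()" | head -3
```

```text
12.1 pos [ 0.5874 -0.2618  0.0967] F [-15.    7.2  13.1] gap -0.0001 tip z 0.0887 0.008
R [[0.881, -0.473, -0.01], [-0.473, -0.881, 0.005], [-0.011, 0.0, -1.0]]
to mark, tool units*400mm -> mm [49.7 -0.2 36.1]
```

The hard contact at c = -21.7 mm matches the plate edge at its 1.4 rad stop, which predicts -22.3 mm. I'll back off, rise and check.

Request:
jog_arm --commands '[{"slide": [-0.01, 0, 0], "yaw": 0, "jaw": -1}, {"slide": [-0.03, 0, 0], "yaw": 0, "jaw": -1}, {"slide": [-0.05, 0, 0], "yaw": 0, "jaw": -1}, {"slide": [0, 0, 0], "yaw": 0, "jaw": -1}, {"slide": [0, 0, -0.08], "yaw": 0, "jaw": -1}, {"slide": [0, 0, -0.08], "yaw": 0, "jaw": -1}, {"slide": [0, 0, -0.08], "yaw": 0, "jaw": -1}, {"slide": [0, 0, -0.08], "yaw": 0, "jaw": -1}, {"slide": [-0.08, 0, 0], "yaw": 0, "jaw": -1}, {"slide": [-0.08, 0, 0], "yaw": 0, "jaw": -1}, {"slide": [0, 0, 0], "yaw": 0, "jaw": -1}, {"slide": [0, 0, 0], "yaw": 0, "jaw": -1}]'

```text
time: 13.1
eef_pos: [0.5027, -0.2161, 0.2241]
tool_rot: [3.046, -0.767, 0.002]
force: [-0.1, -0.7, 0.5]
finger_gap: -0.0001
finger_force: 0.0
```

```bash
python3 - <<'E'
from g import *;rep()
c=env.camera_params("side");f=200/np.tan(np.radians(c["fov_y"]/2));P=np.linalg.inv(c["pose"])
def pr(p):
    q=P@np.r_[p,1];x,y=q[0]/-q[2],-q[1]/-q[2];k=1+c["k1"]*(x*x+y*y);return (np.array([f*x*k+c["cx"]-260,f*y*k+c["cy"]-100])*4).round()
bx=np.array([.879,-.476]);by=np.array([.476,.879])
for th in (1.1,1.25,1.4):
  for s in(-.03,.03): print(th,s,pr(np.r_[M[0]-.028*bx-.055*np.cos(th)*bx+s*by,.058+.055*np.sin(th)]))
im=env.read_camera("side");b=im[100:250,260:385,::-1]
cv2.imwrite("pics/p3full.png",im[:,:,::-1]);cv2.imwrite("pics/p3.png",cv2.resize(b,None,fx=4,fy=4,interpolation=2))
E
```

```text
13.1 pos [ 0.5027 -0.2161  0.2241] F [-0.1 -0.7  0.5] gap -0.0001 tip z 0.2161 0.008
R [[0.881, -0.474, 0.001], [-0.474, -0.881, -0.0], [0.001, 0.0, -1.0]]
to mark, tool units*400mm -> mm [ 1.454e+02 -1.000e-01  1.643e+02]
to mark, tool units*400mm -> mm [145.1  68.  164.3]
to mark, tool units*400mm -> mm [144.9 136.1 164.3]
to mark, tool units*400mm -> mm [144.5 204.2 164.3]
1.1 -0.03 [194. 231.]
1.1 0.03 [230. 165.]
1.25 -0.03 [208. 229.]
1.25 0.03 [243. 163.]
1.4 -0.03 [222. 228.]
1.4 0.03 [257. 163.]
```

View pics/p3.png

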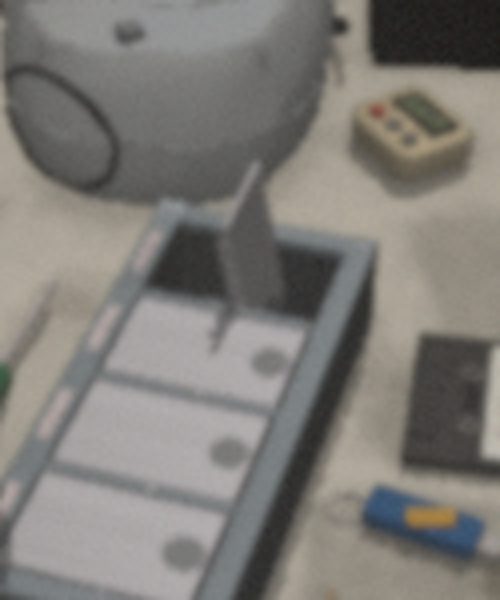

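The cover's front edge runs from (222,238) to (257,165). The prediction for 1.4 rad is (222,228) to (257,163), so it stands at its stop. The other covers are flush and the bystanders are in place, so I'm handing in.

```bash
python3 -c "
from station import env
print(env.finish_job())"
```

```text
the job is handed in; nothing more can be done
None
```

Cover 1 (leftmost) was the unlatched one and now stands open at its stop; covers 2 to 4 pressed as latched at about 9 N, nothing else was touched, and the job is handed in at about 13 s.

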